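Open the stain jar with the push-and-turn safety cap

ROBOT

A 7-joint arm with a two-finger parallel gripper is mounted at the origin on the work surface. World frame = base frame: x ahead of the robot, y to its left, z up, the work surface at z = 0. Lengths are in m, angles in rad, forces in N, time in s.
With the tool pointing down it reaches from about 0.425 to 0.925 m from the base axis. Payload 6.8 kg.
Tool frame: the origin (TCP) lies midway between the tips of the shut fingers; the grasp point (between the pads) lies 19 mm behind it; z points along the fingers, y is the line along which they close (so a half turn about z gives the same grasp; the last joint's range is limited). The gripper opens to 85 mm and grips with 20 to 120 N. Pads are 22 mm wide; open, the fingers measure 114 mm over their backs; the gripper's body (76 mm by 85 mm) begins 54 mm behind the grasp point. The pads swing forward as they close: fully open they stand 13 mm farther back than shut.
Start: joints at [-0.108, 0.477, 0.022, 1.555, -0.011, 1.109, -0.083], TCP at [0.675, 0, 0.207] pointing down, gripper open.
Joint ranges: [-2.96, 2.96], [-0.34, 2.1], [-1.41, 1.46], [0.24, 2.44], [-1.37, 4.51], [0.17, 1.92], [-2.96, 2.96]. Speed limits (rad/s): [2.39, 2.39, 3.14, 3.14, 3.14, 3.14, 3.14].

INTERFACE

Orientations are given as a unit quaternion [x, y, z, w].
In Python, from plant import manip gives the robot as it stands.
- The arm moves only by the shell command python3 -m jog 'ROWS' [OPENING] [FORCE]. ROWS is JSON, a list of rows, each a list of 6 numbers: the shift along the tool's x, y, z in mm, then the turn, a rotation vector about the tool's x, y, z in rad. A call has exactly 5 rows; each row is the pose to reach, as a shift and turn from the pose commanded when the call began, along the tool's axes at that moment; what a row does not reach only later rows make up. A row lasts 1/8 s, in which the tool goes at most 62.5 mm and 10.7 degrees, less where a joint would pass 70% of its speed; a pose out of reach is approached as far as the arm can. A call with a gripper value outside its range is refused whole. OPENING is the opening in per cent of the stroke, from 0 (shut) to 100 (fully open), set as the call begins (- or left out, the last holds). The fingers move at their own pace and stop on an object; FORCE is the grip in N (left out, the last holds). Time passes only in rows, so rows that repeat a pose let the fingers close, or fill a call up. It gives the time, the measured TCP pose, the force, the opening and the grip force at its end, in the units of the state.
- manip.sense(): the state, without advancing time (a new reading comes with each control period).
- manip.grab_frame(name): name is "scene" or "side" or "wrist"; returns the picture (480x640x3 uint8, blue, green, red); there is no depth.
- manip.camera_model(name): a dict with "mtx" (3x3 intrinsics, pixels), "rvec" (rotation vector, rad) and "tvec" (3), from world to camera coordinates, as OpenCV has them. Camera axes: x right, y down, z forward; pixel columns grow to the right and rows downward; lengths in m; the calibration is good to about 2 mm. A picture is of the moment at which its call begins: read the wrist's pose just before it. camera_model takes no time and is no camera call; for the wrist camera it gives the pose at the moment of the call.
- manip.hand_in(): hands the job in; it is judged then, once.
The state is a dict: "clock": time; "qpos": joint angles; "joint_vel": joint speeds; "effort": joint torques, N m; "tcp_pos": TCP position; "ee_rot": TCP orientation; "contact_force": force on the tool from outside, world axes, zero at the start; "wrist_torque": the same for the moment, N m; "grip_width": finger opening in m; "grip_force": force on a finger pad.
Only numpy, scipy, OpenCV 4.12 (cv2) and the standard library are available. Lean on these libraries where they do the work, as an engineer would, in place of code of your own. Each camera call takes 0.05 s, during which the arm holds its last target. There are 200 camera calls.

TASK

Open the wood-stain jar that is clamped in the wooden block: push its winged safety cap down against the spring, keep it down while you turn it counter-clockwise (seen from above) until its ears are free of the collar, and lift it off without forcing it. Set the cap down, not dropped, standing upright in the shallow wooden tray and let go. Leave the other jar and the tools on the bench where they are.

Things in the scene. Friction and masses are not known exactly. Their poses are not given: they have to be found in the camera images.
- jar: Amber jar, 80 mm wide, fixed in a wooden block 100 x 100 x 45 mm that does not move; on top a steel collar 96 mm wide whose flat plate lies 100 mm above the bench. Origin: centre of the block's underside, on the bench; z up; the collar's two hooks stand at its +x and -x. It is the jar with the winged cap.
- jar_mouth (a point): Centre of the jar's mouth, level with the collar plate. Two steel hooks stand on the plate, 33 to 47 mm from the axis; each has a roof 16 to 20 mm above the plate, an end stop on its clockwise side, and on its counter-clockwise side a tooth hanging down to 10 mm above the plate, behind which an ear of the closed cap is caught.
- cap_center (a point): Black push-and-turn cap, 70 to 120 g, 52 mm tall; the point is its centre on its axis, 26 mm above its underside, level with the top of its disc. From below: plug 44 mm across, 16 mm high; disc 60 mm across, 10 mm thick; upright wing along x. Two ears 12 mm wide, 6 mm thick, at the disc's lower edge along +x and -x, reach 42 mm from the axis. Closed: 120 mm above the bench, x along the jar's x (+-6 deg).
- cap_wing (a point): Middle of the cap's wing, the bar to hold: 56 mm long (cap's x), 14 mm thick (y), 26 mm high, standing on the disc, 13 mm above the cap's centre. When closed the hooks' roofs are level with the disc's top. Held down, the cap turns counter-clockwise from above; from about 42 to 135 degrees of turn its ears are clear and it lifts straight off. Clockwise it meets the end stops.
- plunger (a joint): Spring plate in the jar's mouth that pushes the cap up; follows the cap. 0 = closed cap at rest, negative = pressed (m). The cap can turn past the teeth only when pressed at least 6 mm (-0.006); it bottoms at 10 mm (-0.010). It pushes back with about 6 N closed and 14 N at the bottom.
- tray: Shallow square wooden tray, fixed, 160 x 160 mm outside, walls 6 mm thick and 20 mm high, floor at most 6 mm thick. Origin: centre of its underside, on the bench; its x and y run along its sides.
- plain_jar_center (a point): Another amber jar, loose, 76 mm wide and 125 mm tall, with a smooth round black lid and no wing; the point is its centre, half-way up. To be left alone.
- file: Flat file, 240 mm long, lying. To be left alone; origin at its underside, on the bench.
- rasp: Flat rasp, 240 mm long, lying. To be left alone; origin at its underside, on the bench.
- mallet: Wooden mallet, 230 mm long, 66 mm high, lying. To be left alone; origin at its underside, on the bench.
- cork_block: Cork sanding block, 110 x 65 x 40 mm. To be left alone; origin at its underside, on the bench.
- white_bottle: White plastic bottle, 64 mm wide, 150 mm tall. To be left alone; origin at its underside, on the bench.
- brush: Brush, lying. To be left alone; origin at its underside, on the bench.
- stick_handle: Light wooden crook of a walking stick, 28 mm thick, about 180 mm long, lying. To be left alone; origin at its underside, on the bench.

How it is judged:
On the way, in this order (a step that is already met when the one before it is completed fails the run):
1. the cap is pushed down on the jar by at least 5 mm (z of cap_center in the frame of jar between 0.105 and 0.115 m and horizontal distance between cap_center and jar below 0.006 m), for 0.1 s.
2. the cap, still on the jar, is turned until its ears are clear of the hooks (at least 37 degrees) (angle between the x axis of cap_center and the x axis of jar, either way round above 0.65 rad and z of cap_center in the frame of jar between 0.105 and 0.126 m and horizontal distance between cap_center and jar below 0.006 m), for 0.05 s.
3. the cap is lifted clear of the jar (z of cap_center in the frame of jar above 0.15 m), for 0.05 s.
At the end, for the whole second after the job is handed in: the cap stands upright (within 7 degrees, wing up, plug on the tray's floor) in the tray, its axis within 60 mm of the tray's middle along each side, at rest and released (x of cap_center in the frame of tray between -0.06 and 0.06 m and y of cap_center in the frame of tray between -0.06 and 0.06 m and height (world z) of cap_center between 0.024 and 0.036 m and angle between cap_center's own z axis and vertical below 0.12 rad and contact force between the fingers and cap below 0.1 N and linear speed of cap below 0.03 m/s); the robot touches nothing.
It fails at once if the cap falls or is thrown (faster than 0.7 m/s with no finger on it) (height (world z) of cap_center above 0 m and contact force between the fingers and cap below 0.05 N and linear speed of cap above 0.7 m/s).
It fails at once if the cap is forced against the jar (more than 80 N) (contact force between cap and jar above 80 N).
It fails at once if the other jar, the bottle or a tool is moved by more than 30 mm (distance of any of plain_jar_center, file, rasp, mallet, cork_block, white_bottle, brush, stick_handle from where it was at the start of the episode above 0.03 m).
It fails at once if the other jar or the bottle is tipped (angle between any of plain_jar_center, white_bottle's own z axis and vertical above 0.4 rad).
It also fails if it takes over 54 s, if anything falls off the work surface, if the arm or the gripper's body presses on something with over 40 N, if the wrist force passes 120 N, or if a joint passes its speed limit or range.

## Working session

There is one attempt and no reset: what is moved stays moved. The work goes in short steps, Python scripts to look and compute and a shell command to move; the robot and the scene stay as the last step left them, time stands still between calls to the robot, and variables do not carry over. Pictures are saved under pics/ and viewed, at most 10 in all, crops included, and the job is handed in when it is done.

```bash
mkdir -p pics; ls; python3 - <<'E'
from plant import manip
import cv2
s=manip.sense();print(s)
for n in("scene","side"):
    cv2.imwrite(f"pics/{n}0.png",manip.grab_frame(n));print(n,manip.camera_model(n))
E
```

```text
pics
{'clock': 0.0, 'qpos': array([-0.10805465,  0.47778874,  0.02234984,  1.55646112, -0.01150452,
        1.10930557, -0.08309399]), 'joint_vel': array([-0.00112033,  0.00214076,  0.00026119, -0.00128015, -0.0027218 ,
        0.00095208,  0.00188424]), 'effort': array([-5.45967814e-04, -5.96443820e+01,  1.60769675e+00, -2.81194621e+01,
        1.24063640e-02,  9.39900521e-03,  2.20753498e-05]), 'tcp_pos': array([ 6.74357168e-01, -5.44203271e-05,  2.06429490e-01]), 'ee_rot': array([ 7.07116677e-01,  7.07096290e-01, -6.95170547e-04, -5.98389710e-04]), 'contact_force': array([-0.06368828, -0.53478703,  0.7843356 ]), 'wrist_torque': array([-0.00455179,  0.02144317,  0.02125756]), 'grip_force': 0.0, 'grip_width': 0.08539785727175375}
scene {'mtx': array([[582.44568388,   0.        , 335.88802804],
       [  0.        , 582.44568388, 239.47098907],
       [  0.        ,   0.        ,   1.        ]]), 'rvec': array([ 1.50634056,  2.17330557, -0.74861387]), 'tvec': array([ 0.19982933, -0.34346272,  1.85776398])}
side {'mtx': array([[583.88354601,   0.        , 323.64229438],
       [  0.        , 583.88354601, 235.18467132],
       [  0.        ,   0.        ,   1.        ]]), 'rvec': array([ 0.96119048, -2.43011842,  1.08019559]), 'tvec': array([0.40975707, 0.3507567 , 1.38354776])}
```

View pics/scene0.png

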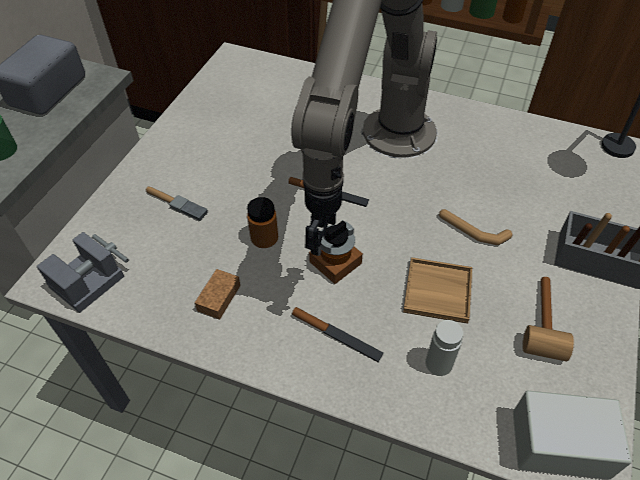

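View pics/side0.png

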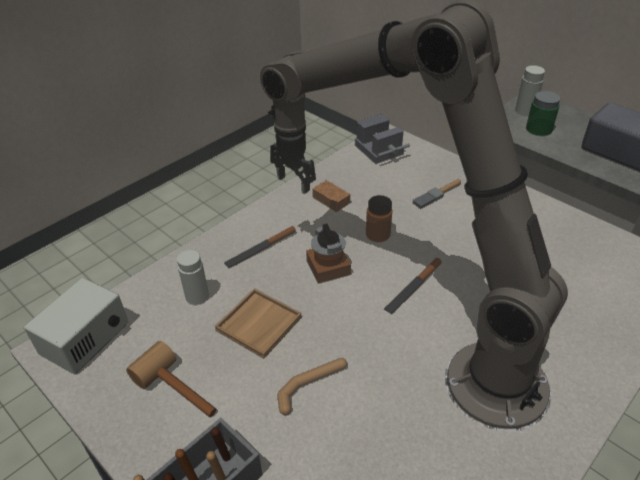

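The scene view shows the winged jar at about (337,245) and the tray with corners (409,259), (472,264), (468,318) and (404,309). In the side view the jar is at (328,243) and the tray's centre at (258,322).

```bash
cat > h.py <<'E'
from plant import manip
import cv2, numpy as np
def P(c):
    R=cv2.Rodrigues(c['rvec'])[0]; return R, c['mtx'], np.array(c['tvec']).ravel()
def ray(c,uv):
    R,K,t=P(c); d=R.T@np.linalg.inv(K)@np.array([*uv,1.]); return -R.T@t, d
def onz(c,uv,z):
    o,d=ray(c,uv); return o+d*(z-o[2])/d[2]
def tri(c1,a,c2,b):
    M=[c['mtx']@np.c_[P(c)[0],P(c)[2]] for c in(c1,c2)]
    X=cv2.triangulatePoints(M[0],M[1],np.float64(a).reshape(2,1),np.float64(b).reshape(2,1)); return (X[:3]/X[3]).ravel()
def proj(c,X): return cv2.projectPoints(np.float64(X).reshape(-1,1,3),c['rvec'],c['tvec'],c['mtx'],None)[0].reshape(-1,2)
E
python3 - <<'E'
from h import *
s=manip.camera_model('scene');d=manip.camera_model('side')
print('jar',tri(s,(338,243),d,(328,243)), onz(d,(328,243),.1),onz(s,(338,243),.1))
for n,c,p in(('sc',s,[(409,259),(472,264),(468,318),(404,309)]),('si',d,[(255,291),(301,315),(264,354),(217,325)])):
    q=np.array([onz(c,x,.02) for x in p]);print(n,q[:,:2].round(3).tolist(),q.mean(0).round(3),np.linalg.norm(q-np.roll(q,1,0),axis=1))
a=cv2.imread('pics/scene0.png')[190:300,280:390];b=cv2.imread('pics/side0.png')[190:300,275:385]
w=manip.grab_frame('wrist')
cv2.imwrite('pics/a.png',np.hstack([cv2.resize(a,(400,400),interpolation=2),cv2.resize(b,(400,400),interpolation=2)]));cv2.imwrite('pics/w0.png',w)
print(manip.camera_model('wrist'))
E
```

```text
jar [ 0.55947308 -0.00700695  0.09298226] [ 0.55434755 -0.00835183  0.1       ] [5.68378554e-01 3.31661595e-04 1.00000000e-01]
sc [[0.492, 0.171], [0.449, 0.328], [0.613, 0.353], [0.644, 0.201]] [0.55  0.263 0.02 ] [0.15432497 0.16308289 0.16551364 0.15507528]
si [[0.628, 0.204], [0.476, 0.179], [0.455, 0.328], [0.611, 0.349]] [0.543 0.265 0.02 ] [0.14639985 0.15394762 0.15107891 0.15765174]
{'mtx': array([[331.04704922,   0.        , 318.23698607],
       [  0.        , 331.04704922, 234.12986245],
       [  0.        ,   0.        ,   1.        ]]), 'rvec': array([-2.84725129e+00, -8.45166999e-04,  9.09889686e-04]), 'tvec': array([-0.6751047 , -0.03740035,  0.37811593])}
```

View pics/w0.png

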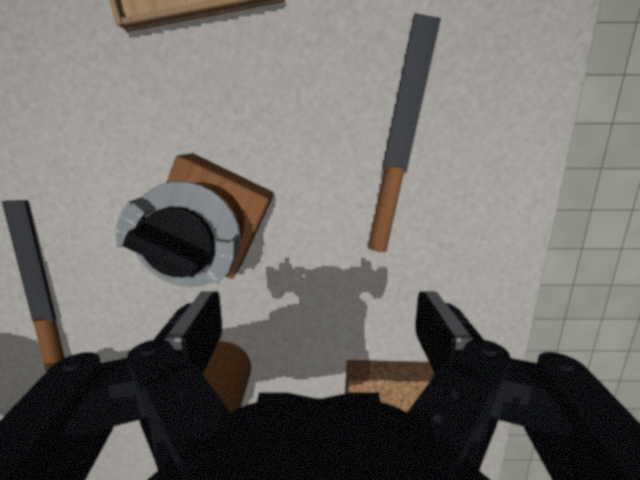

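View pics/a.png

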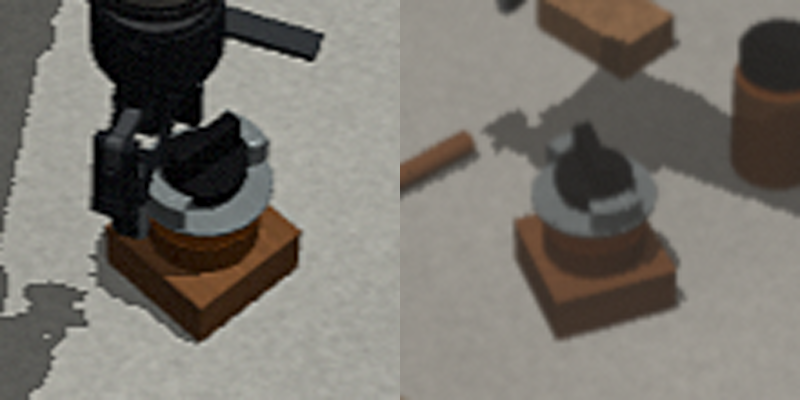

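The wrist view shows the collar centred near (180,234), with hooks at (130,222) and (228,245). The wing runs from about (128,237) to (208,262), and the block edge slopes about 24 degrees. Next I'll measure these with masks.

```bash
python3 - <<'E'
from h import *
c=manip.camera_model('wrist'); im=cv2.imread('pics/w0.png')
R,K,t=P(c);print('cam',-R.T@t)
hsv=cv2.cvtColor(im,cv2.COLOR_BGR2HSV)
roi=np.zeros(im.shape[:2],np.uint8);roi[130:310,90:300]=255
# bluish gray collar
print(hsv[195,180],hsv[150,250],hsv[240,180],hsv[280,215],hsv[200,230])
m=((hsv[...,0]>85)&(hsv[...,0]<125)&(hsv[...,1]>15)&(hsv[...,2]>80)&(roi>0)).astype(np.uint8)
n,l,st,_=cv2.connectedComponentsWithStats(m);k=1+st[1:,4].argmax();print(st[k])
cn=max(cv2.findContours((l==k).astype(np.uint8),0,1)[0],key=cv2.contourArea)
(x,y),r=cv2.minEnclosingCircle(cn);e=cv2.fitEllipse(cv2.convexHull(cn));print(x,y,r,e)
p=onz(c,e[0],.1);print('jar',p, 'diam', np.linalg.norm(onz(c,(e[0][0]+e[1][1]/2,e[0][1]),.1)-p)*2)
for z,a,b in((.146,(128,237),(208,262)),(.12,(130,222),(228,245)),(.045,(190,155),(272,192)),(.045,(272,192),(233,275))):
    a=onz(c,a,z);b=onz(c,b,z);v=b-a;print(z,a[:2],b[:2],np.linalg.norm(v),np.degrees(np.arctan2(v[1],v[0])))
E
```

```text
cam [0.67533355 0.07423273 0.37222426]
[ 95  11 135] [ 17  11 161] [160  70  11] [100  10 148] [ 12 221  45]
[225 239   2   3   5]Traceback (most recent call last):
  File "<stdin>", line 11, in <module>
cv2.error: OpenCV(4.12.0) /io/opencv/modules/imgproc/src/shapedescr.cpp:361: error: (-201:Incorrect size of input array) There should be at least 5 points to fit the ellipse in function 'fitEllipseNoDirect'
```

```bash
cat > m.py <<'E'
from h import *
def collar(c,im,roi,z=.1):
    hsv=cv2.cvtColor(im,cv2.COLOR_BGR2HSV); x0,y0,x1,y1=roi
    m=np.zeros(im.shape[:2],np.uint8)
    s=hsv[y0:y1,x0:x1]; m[y0:y1,x0:x1]=((s[...,0]>75)&(s[...,0]<125)&(s[...,1]>4)&(s[...,2]>85))
    m=cv2.morphologyEx(m,2,np.ones((3,3)))
    cn=max(cv2.findContours(m,0,1)[0],key=cv2.contourArea)
    e=cv2.fitEllipse(cv2.convexHull(cn));p=onz(c,e[0],z)
    print('ellipse',e,'jar',p,'diam',np.linalg.norm(onz(c,(e[0][0]+e[1][1]/2,e[0][1]),z)-p)*2)
    return p
def seg(c,z,a,b):
    a=onz(c,a,z);b=onz(c,b,z);v=b-a;print(z,a[:2],b[:2],'mid',(a+b)[:2]/2,np.linalg.norm(v),np.degrees(np.arctan2(v[1],v[0])))
E
python3 - <<'E'
from m import *
c=manip.camera_model('wrist'); im=cv2.imread('pics/w0.png')
collar(c,im,(90,130,300,310))
for a in((.146,(128,237),(208,262)),(.12,(130,222),(228,245)),(.045,(190,155),(272,192)),(.045,(272,192),(233,275))): seg(c,*a)
print(manip.sense()['clock'])
E
```

```text
ellipse ((184.9960174560547, 233.72586059570312), (99.41778564453125, 112.14042663574219), 126.43309020996094) jar [ 0.56069848 -0.00800906  0.1       ] diam 0.09636849179150425
0.146 [0.53894833 0.0034095 ] [ 0.59441751 -0.01574893] mid [ 0.56668292 -0.00616971] 0.058684545529657926 -19.054334068798763
0.12 [0.52690829 0.00765171] [ 0.60261765 -0.01141517] mid [ 0.56476297 -0.00188173] 0.07807338370243502 -14.135589272531039
0.045 [0.55157374 0.05460384] [0.62914024 0.01878899] mid [0.59035699 0.03669642] 0.08543573438629865 -24.78422993663445
0.045 [0.62914024 0.01878899] [ 0.58369135 -0.07086353] mid [ 0.60641579 -0.02603727] 0.1005145610156512 -116.88249635231361
0.15
```

```bash
python3 -m jog '[[-1,-22,0,0,0,-0.17],[-2,-44,0,0,0,-0.34],[-3,-66,0,0,0,-0.51],[-4,-88,0,0,0,-0.68],[-6,-112,0,0,0,-0.85]]' && python3 -m jog '[[0,0,0,0,0,-0.17],[0,0,0,0,0,-0.34],[0,0,0,0,0,-0.37],[0,0,0,0,0,-0.37],[0,0,0,0,0,-0.37]]' && python3 - <<'E'
from m import *
s=manip.sense();c=manip.camera_model('wrist');im=manip.grab_frame('wrist');cv2.imwrite('pics/w1.png',im)
print(s['tcp_pos'],s['ee_rot'],s['qpos'],s['contact_force']); print(proj(c,[[.563,-.006,.1],[.563,-.006,.146]]))
import pickle;pickle.dump(c,open('c1.pkl','wb'))
E
```

```text
clock: 0.78
tcp_pos: [0.5621, -0.006, 0.2071]
ee_rot: [0.35, 0.937, -0.0, -0.0]
contact_force: [-0.1, -0.5, -0.0]
grip_width: 0.0852
grip_force: 0.0
clock: 1.4
tcp_pos: [0.563, -0.006, 0.2073]
ee_rot: [0.175, 0.984, -0.0, -0.0]
contact_force: [-0.1, -0.1, 1.5]
grip_width: 0.0852
grip_force: 0.0
[ 0.56298242 -0.005993    0.20728926] [ 1.75426031e-01  9.84492607e-01 -3.96617665e-05 -1.10870453e-04] [ 0.08291586  0.3055565  -0.22461932  1.81512155  0.07825959  1.02972804
  1.04611258] [-0.0804081  -0.10225118  1.49643521]
[[317.53122133 223.63436105]
 [317.3361306  240.20198336]]
```

View pics/w1.png

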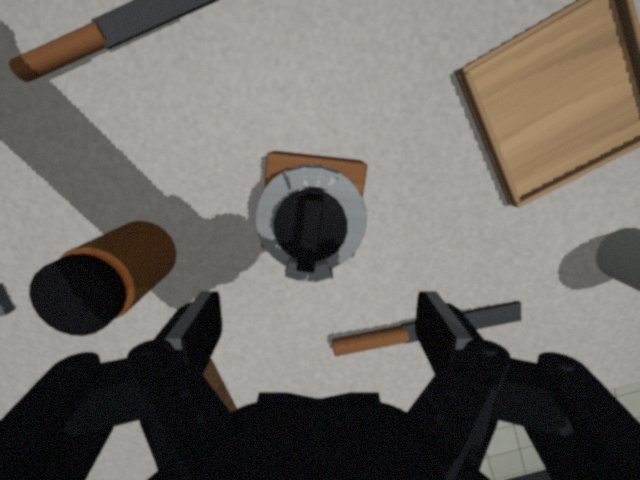

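The cap sits at about (311,223). The wing runs nearly straight up the image, from (312,195) to (307,268), so it is almost aligned with the tool. I'll enhance a crop to read the wing more exactly.

```bash
python3 - <<'E'
from m import *
import pickle
c=pickle.load(open('c1.pkl','rb'));im=cv2.imread('pics/w1.png')
collar(c,im,(245,160,380,290))
k=im[155:295,240:385].astype(float);k=np.clip(255*(k/120)**.5,0,255).astype(np.uint8)
cv2.imwrite('pics/w1c.png',cv2.resize(k,None,fx=4,fy=4,interpolation=cv2.INTER_CUBIC))
E
```

```text
ellipse ((311.0349426269531, 216.6962890625), (101.21316528320312, 110.54127502441406), 104.21885681152344) jar [ 0.55538957 -0.0090665   0.1       ] diam 0.09369888710343159
```

View pics/w1c.png

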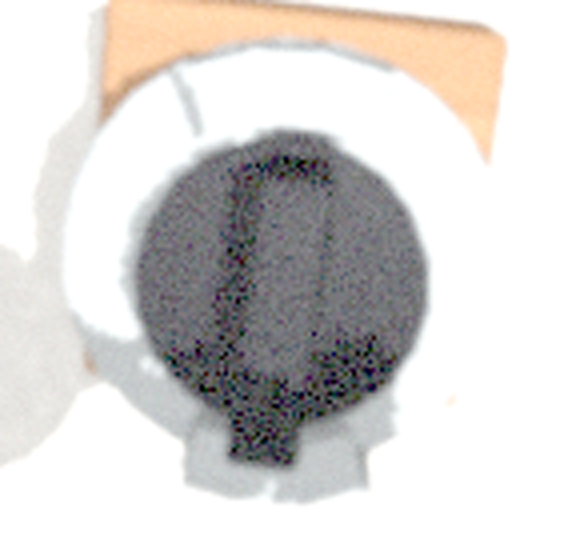

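```bash
python3 - <<'E'
from m import *
import pickle
c=pickle.load(open('c1.pkl','rb'))
seg(c,.146,(314,200),(306.3,270.7)); print('disc',onz(c,(310.7,223.7),.12))
seg(c,.12,(240+137/4,224),(240+428/4,224)) 
seg(c,.045,(267,155),(364,162)); print(onz(c,(310,236),.146))
s=manip.sense();from scipy.spatial.transform import Rotation as Ro
R=Ro.from_quat(s['ee_rot']).as_matrix();print(R,s['tcp_pos'])
E
```

```text
0.146 [0.53467929 0.00196487] [ 0.58245776 -0.02188224] mid [ 0.55856853 -0.00995869] 0.053399132703130105 -26.524624013921635
disc [ 0.55617254 -0.0091763   0.12      ]
0.12 [ 0.54646468 -0.03632543] [0.56629703 0.01768281] mid [ 0.55638086 -0.00932131] 0.057534447114751294 69.83627018563487
0.045 [ 0.49565132 -0.03335253] [0.53424273 0.05247745] mid [0.51494703 0.00956246] 0.09410676096138756 65.79006868559306
[ 0.55821473 -0.00984521  0.146     ]
[[-9.38605546e-01  3.44992191e-01 -1.31508151e-04]
 [ 3.44992197e-01  9.38605553e-01 -2.71726975e-05]
 [ 1.14059912e-04 -7.08737304e-05 -9.99999991e-01]] [ 0.56300831 -0.00594314  0.20731692]
```

```bash
python3 -m jog '[[2,-3,0,0,0,0.05],[4,-5,0,0,0,0.105],[4,-5,20,0,0,0.105],[4,-5,40,0,0,0.105],[4,-5,60,0,0,0.105]]' && python3 -m jog '[[0,0,7,0,0,0],[0,0,14,0,0,0],[0,0,22,0,0,0],[0,0,22,0,0,0],[0,0,22,0,0,0]]' && python3 -m jog '[[0,0,0,0,0,0],[0,0,0,0,0,0],[0,0,0,0,0,0],[0,0,0,0,0,0],[0,0,0,0,0,0]]' 0 50 && python3 - <<'E'
from m import *
s=manip.sense();print(s['tcp_pos'],s['contact_force'],s['wrist_torque'],s['grip_width'],s['grip_force'],s['qpos'])
E
```

```text
clock: 2.08
tcp_pos: [0.5576, -0.0092, 0.1469]
ee_rot: [0.226, 0.974, 0.0, 0.0]
contact_force: [0.2, -0.3, -0.4]
grip_width: 0.0856
grip_force: 0.0
clock: 2.7
tcp_pos: [0.5578, -0.0093, 0.1257]
ee_rot: [0.226, 0.974, 0.0, 0.0]
contact_force: [-0.4, 0.1, 0.0]
grip_width: 0.0852
grip_force: 0.0
clock: 3.32
tcp_pos: [0.5575, -0.0093, 0.1254]
ee_rot: [0.226, 0.974, 0.0, -0.0]
contact_force: [0.7, 0.2, -0.1]
grip_width: 0.0002
grip_force: 0.0
[ 0.5575251  -0.00930102  0.12539312] [ 0.69251649  0.24226693 -0.13548374] [-0.02516712  0.00262966  0.02951542] 0.0002319405499227979 0.0 [ 0.06539154  0.38892565 -0.20022172  1.90621207  0.09995744  0.85597013
  0.92906945]
```

```bash
python3 - <<'E'
from m import *
ims=[]
for n in('scene','side'):
    c=manip.camera_model(n);im=manip.grab_frame(n);u,v=proj(c,[.558,-.0095,.12])[0].astype(int)
    k=im[v-60:v+60,u-60:u+60];ims.append(cv2.resize(np.clip(255*(k/160.)**.6,0,255).astype(np.uint8),(400,400),interpolation=2))
w=manip.grab_frame('wrist')
cv2.imwrite('pics/b.png',np.hstack(ims));cv2.imwrite('pics/w2.png',w)
E
```

```text
(no output)
```

View pics/b.png

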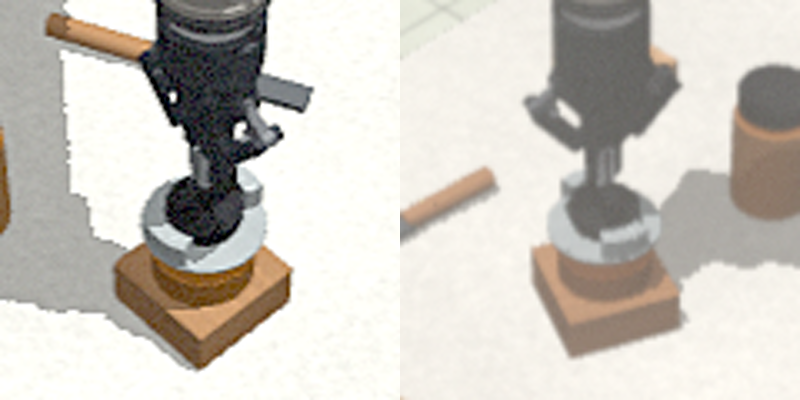

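```bash
python3 - <<'E'
from m import *
s=manip.sense();print(s['grip_width'],s['grip_force'],s['clock'])
k=cv2.imread('pics/w2.png')[150:450,140:500]
cv2.imwrite('pics/w2c.png',cv2.resize(np.clip(255*(k/150.)**.5,0,255).astype(np.uint8),(720,600),interpolation=2))
E
```

```text
-0.00015970077910066165 0.0 3.475
```

View pics/w2c.png

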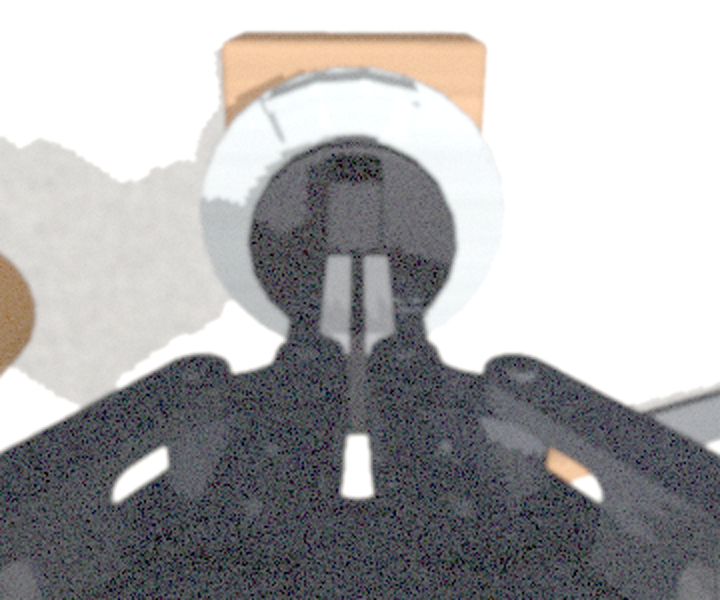

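```bash
python3 - <<'E'
from m import *
s=manip.sense();c=manip.camera_model('wrist');p=s['tcp_pos'];print(p)
for z in(.10,.12,.125,.135,.146,.155,.165):
    q=p.copy();q[2]=z;u=proj(c,q)[0];print(z,u.round(1),'crop',((u-[140,150])*2).round(0))
R,K,t=P(c);print('cam',-R.T@t)
# disc: crop x 250..456,y centre ~240 ; wing upper end crop (357,182)
for z in(.12,.11,.1,.08): seg(c,z,(140+125,150+115),(140+228,150+115))
for z in(.12,.13,.146): print(z,onz(c,(318,150+91),z), 'wing width'); seg(c,z,(140+328/2,251),(140+384/2,251))
E
```

```text
[ 0.5575634  -0.00932149  0.12541169]
0.1 [317.1 258.2] crop [354. 216.]
0.12 [316.9 271.1] crop [354. 242.]
0.125 [316.9 274.7] crop [354. 249.]
0.135 [316.8 282.7] crop [354. 265.]
0.146 [316.7 292.4] crop [353. 285.]
0.155 [316.6 301.5] crop [353. 303.]
0.165 [316.4 312.8] crop [353. 326.]
cam [0.49205126 0.02372546 0.29097604]
0.12 [ 0.54160108 -0.03361332] [0.56673894 0.01776711] mid [ 0.55417001 -0.0079231 ] 0.05720017277241206 63.92982740241491
0.11 [ 0.54449914 -0.03696693] [0.57110725 0.01741862] mid [ 0.5578032  -0.00977416] 0.06054568096930473 63.92982740241478
0.1 [ 0.5473972  -0.04032055] [0.57547556 0.01707013] mid [ 0.56143638 -0.01162521] 0.06389118916619729 63.929827402414844
0.08 [ 0.55319331 -0.04702778] [0.58421219 0.01637315] mid [ 0.56870275 -0.01532731] 0.07058220555998249 63.929827402414865
0.12 [ 0.54195264 -0.00100575  0.12      ] wing width
0.12 [ 0.54375552 -0.01043427] [0.55050067 0.0033511 ] mid [ 0.5471281  -0.00354158] 0.0153471094046949 63.9276000192637
0.13 [5.39034021e-01 4.40725057e-04 1.30000000e-01] wing width
0.13 [ 0.54073145 -0.00843635] [0.5470821  0.00454275] mid [ 0.54390678 -0.0019468 ] 0.014449491830770782 63.92760001926352
0.146 [0.53436423 0.00275508 0.146     ] wing width
0.146 [ 0.53589295 -0.00523967] [0.54161238 0.00644939] mid [0.53875267 0.00060486] 0.013013303712492168 63.92760001926335
```

```bash
python3 - <<'E'
from m import *
import pickle
c1=pickle.load(open('c1.pkl','rb'));c2=manip.camera_model('wrist')
print('wing end',tri(c1,(314,200),c2,(318.5,241)))
print('disc L',tri(c1,(240+137/4,155+275/4),c2,(265,266)),'R',tri(c1,(240+428/4,155+275/4),c2,(368,266)))
e1=collar(c1,cv2.imread('pics/w1.png'),(245,160,380,290))
# block top far corners: w1 crop (112,2),(505,38)/4 ; w2 crop (228,42),(486,42)/2
print('block',tri(c1,(240+112/4,155+.5),c2,(140+114,150+20)),tri(c1,(240+126,155+9),c2,(140+243,150+20)))
# collar extreme left/right rows: w1 crop x 65..493 ; w2 crop 202..502
w1=cv2.imread('pics/w1.png')
sc,sd=manip.camera_model('scene'),manip.camera_model('side')
print(proj(sc,[[.558,-.0095,.12],[.534,.003,.146],[.582,-.022,.146]]),proj(sd,[[.558,-.0095,.12],[.534,.003,.146],[.582,-.022,.146]]))
E
```

```text
wing end [0.53576008 0.00189877 0.14093591]
disc L [ 0.55170806 -0.04352049  0.08983975] R [0.56396453 0.01780999 0.12755397]
ellipse ((311.0349426269531, 216.6962890625), (101.21316528320312, 110.54127502441406), 104.21885681152344) jar [ 0.55538957 -0.0090665   0.1       ] diam 0.09369888710343159
block [ 0.49556441 -0.04040528 -0.00315747] [0.53728412 0.0552097  0.03781888]
[[335.85490677 233.77212363]
 [344.19149134 221.39864228]
 [327.72250069 232.7209359 ]] [[327.26227355 236.7968124 ]
 [330.52789047 235.93328399]
 [323.92638331 223.52749515]]
```

```bash
python3 - <<'E'
from m import *
p=manip.sense()['tcp_pos'];ims=[]
for n in('scene','side'):
    c=manip.camera_model(n);im=manip.grab_frame(n);cv2.imwrite(f'pics/{n}2.png',im);u,v=proj(c,[.558,-.0095,.13])[0].astype(int)
    k=im[v-32:v+33,u-25:u+25];k=cv2.resize(np.clip(255*(k/110.)**.5,0,255).astype(np.uint8),None,fx=8,fy=8,interpolation=cv2.INTER_CUBIC)
    for q,col in((p,(0,0,255)),(p+[0,0,.0206],(0,255,0)),([.534,.003,.146],(255,0,0)),([.582,-.022,.146],(255,0,0))):
        a=(proj(c,q)[0]-[u-25,v-32]+.5)*8;cv2.circle(k,tuple(int(x) for x in a),4,col,-1)
    ims.append(k)
cv2.imwrite('pics/d.png',np.hstack(ims))
E
```

```text
(no output)
```

View pics/d.png

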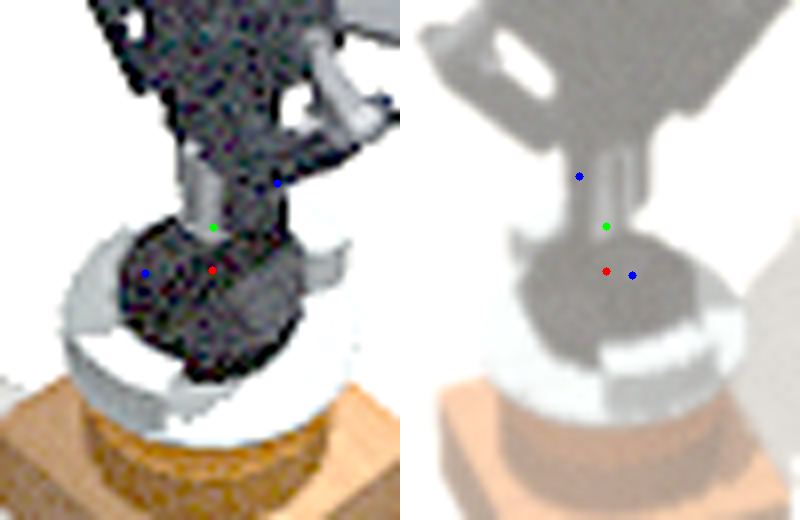

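The pictures show the shut fingertips on top of the wing, near z = 0.145, instead of around it. The pads reach less deep than the TCP reading suggests. I'll open, go lower and close again.

```bash
python3 -m jog '[[0,0,0,0,0,0],[0,0,0,0,0,0],[0,0,0,0,0,0],[0,0,5,0,0,0],[0,0,10,0,0,0]]' 70 50 && python3 -m jog '[[0,0,0,0,0,0],[0,0,0,0,0,0],[0,0,0,0,0,0],[0,0,0,0,0,0],[0,0,0,0,0,0]]' 0 30; python3 - <<'E'
from m import *
s=manip.sense();print(s['tcp_pos'],s['contact_force'],s['wrist_torque'],s['grip_width'],s['grip_force'])
E
```

```text
clock: 4.2
tcp_pos: [0.5574, -0.0093, 0.115]
ee_rot: [0.226, 0.974, -0.0, -0.0]
contact_force: [0.3, 0.2, -0.1]
grip_width: 0.0601
grip_force: 0.0
clock: 4.82
tcp_pos: [0.5576, -0.0096, 0.1157]
ee_rot: [0.226, 0.974, -0.0, 0.0]
contact_force: [-1.0, -1.9, 2.8]
grip_width: 0.0133
grip_force: 31.5
[ 0.55762698 -0.00960455  0.11567225] [-1.02854767 -1.8747342   2.81958908] [-0.33935377  0.28636137  0.03481758] 0.013256876808115551 31.51685893535614
```

```bash
python3 -m jog '[[0,0,0,0,0,0],[0,0,0,0,0,0],[0,0,3,0,0,0],[0,0,6,0,0,0],[0,0,8,0,0,0]]' 45 60 && python3 -m jog '[[0,0,0,0,0,0],[0,0,0,0,0,0],[0,0,0,0,0,0],[0,0,0,0,0,0],[0,0,0,0,0,0]]' 0 80; python3 - <<'E'
from m import *
s=manip.sense();print(s['tcp_pos'],s['contact_force'],s['wrist_torque'],s['grip_width'],s['grip_force'])
E
```

```text
clock: 5.45
tcp_pos: [0.5574, -0.0093, 0.107]
ee_rot: [0.226, 0.974, -0.0, -0.0]
contact_force: [-0.5, -0.4, -0.1]
grip_width: 0.0384
grip_force: 0.0
clock: 6.08
tcp_pos: [0.5575, -0.0095, 0.1076]
ee_rot: [0.226, 0.974, -0.0, 0.0]
contact_force: [-1.6, -1.3, 3.6]
grip_width: 0.012
grip_force: 81.1
[ 0.55747374 -0.00946826  0.10757756] [-1.58955552 -1.33303275  3.56397407] [-0.11410671  0.4455988   0.06159841] 0.012011590660078541 81.11238241195679
```

```bash
python3 -m jog '[[0,0,2,0,0,0],[0,0,4,0,0,0],[0,0,6,0,0,0],[0,0,8,0,0,0],[0,0,8,0,0,0]]'; python3 - <<'E'
from m import *
s=manip.sense();print(s['tcp_pos'],s['contact_force'],s['wrist_torque'],s['grip_width'],s['grip_force'],s['qpos'][6])
E
```

```text
clock: 6.7
tcp_pos: [0.5576, -0.0094, 0.1001]
ee_rot: [0.226, 0.974, -0.0, 0.0]
contact_force: [-3.7, -1.0, 10.4]
grip_width: 0.0116
grip_force: 82.0
[ 0.55762496 -0.0094334   0.10014747] [-3.65638967 -0.98933431 10.35033497] [-0.15512591  0.97744683  0.06285372] 0.011592910460052981 81.96307897567749 0.9192874858039854
```

```bash
python3 -m jog '[[0,0,1.5,0,0,0],[0,0,1.5,0,0,-0.08],[0,0,1.5,0,0,-0.2],[0,0,1.5,0,0,-0.32],[0,0,1.5,0,0,-0.44]]'; python3 - <<'E'
from m import *
s=manip.sense();print(s['tcp_pos'],s['contact_force'],s['wrist_torque'],s['grip_width'],s['grip_force'],s['qpos'][6])
E
```

```text
clock: 7.32
tcp_pos: [0.5587, -0.0102, 0.0992]
ee_rot: [0.007, 1.0, -0.0, 0.001]
contact_force: [-2.9, -2.7, 11.4]
grip_width: 0.012
grip_force: 82.1
[ 0.55865325 -0.01022166  0.09921569] [-2.89780969 -2.65428853 11.37825781] [-0.51802736  0.65926646 -0.14061274] 0.011951754502112211 82.11754560470581 1.31018866623022
```

```bash
python3 -m jog '[[0,0,0,0,0,-0.15],[0,0,0,0,0,-0.3],[0,0,0,0,0,-0.45],[0,0,0,0,0,-0.6],[0,0,0,0,0,-0.68]]' && python3 -m jog '[[0,0,0,0,0,0],[0,0,0,0,0,0],[0,0,-2,0,0,0],[0,0,-4,0,0,0],[0,0,-6,0,0,0]]'; python3 - <<'E'
from m import *
s=manip.sense();print(s['tcp_pos'],s['contact_force'],s['wrist_torque'],s['grip_width'],s['grip_force'],s['qpos'][6])
c=manip.camera_model('wrist');w=manip.grab_frame('wrist')
from scipy.spatial.transform import Rotation as Ro
print(Ro.from_quat(s['ee_rot']).as_matrix().round(3))
cv2.imwrite('pics/w3.png',w);k=w[150:450,140:500]
cv2.imwrite('pics/w3c.png',cv2.resize(np.clip(255*(k/150.)**.5,0,255).astype(np.uint8),(720,600),interpolation=2))
E
```

```text
clock: 7.95
tcp_pos: [0.5589, -0.0111, 0.0992]
ee_rot: [-0.327, 0.945, -0.001, 0.001]
contact_force: [-2.3, -4.1, 11.6]
grip_width: 0.0117
grip_force: 82.1
clock: 8.57
tcp_pos: [0.5588, -0.011, 0.1048]
ee_rot: [-0.325, 0.946, -0.001, 0.001]
contact_force: [1.7, -4.1, 5.4]
grip_width: 0.0115
grip_force: 81.3
[ 0.55882274 -0.01098546  0.10476632] [ 1.71857885 -4.1454677   5.44780989] [-0.95025372  0.01423352 -0.05118665] 0.01150676884287747 81.29526257514954 1.9110644081717583
[[-0.788 -0.615  0.002]
 [-0.615  0.788 -0.002]
 [-0.001 -0.003 -1.   ]]
```

```bash
python3 -m jog '[[0,0,-3,0,0,0],[0,0,-6,0,0,0],[0,0,-9,0,0,0],[0,0,-12,0,0,0],[0,0,-16,0,0,0]]' && python3 -m jog '[[0,0,-15,0,0,0],[0,0,-30,0,0,0],[0,0,-45,0,0,0],[0,0,-60,0,0,0],[0,0,-70,0,0,0]]' && python3 - <<'E'
from m import *
s=manip.sense();print(s['tcp_pos'],s['contact_force'],s['wrist_torque'],s['grip_width'],s['grip_force'])
from scipy.spatial.transform import Rotation as Ro
R=Ro.from_quat(s['ee_rot']).as_matrix();p=s['tcp_pos']
print((R.T@(np.array([.547,.264,p[2]])-p)*1000).round(1), R.round(3))
w=manip.grab_frame('wrist');cv2.imwrite('pics/w4.png',w)
E
```

```text
clock: 9.25
tcp_pos: [0.5573, -0.0082, 0.1199]
ee_rot: [-0.326, 0.945, 0.001, -0.0]
contact_force: [1.3, 0.3, -0.9]
grip_width: 0.0117
grip_force: 80.4
clock: 9.88
tcp_pos: [0.5579, -0.0093, 0.1913]
ee_rot: [-0.326, 0.945, -0.0, 0.001]
contact_force: [-0.4, 0.6, -0.8]
grip_width: 0.0115
grip_force: 80.4
[ 0.55791407 -0.0092922   0.19130276] [-0.38658232  0.64449116 -0.78266091] [-0.03884748 -0.05168208 -0.02747744] 0.011523714869363167 80.43480634689331
[-159.9  221.9   -0. ] [[-0.787 -0.616  0.001]
 [-0.616  0.787 -0.   ]
 [-0.001 -0.001 -1.   ]]
```

```bash
python3 -m jog '[[-8,11,0,0,0,0],[-24,33,0,0,0,0],[-45,62,0,0,0,0],[-68,94,0,0,0,0],[-90,125,0,0,0,0]]' && python3 -m jog '[[-22,30,0,0,0,0],[-44,61,0,0,0,0],[-60,83,0,0,0,0],[-68,94,0,0,0,0],[-70,97,0,0,0,0]]' && python3 -m jog '[[0,0,20,0,0,0],[0,0,50,0,0,0],[0,0,80,0,0,0],[0,0,110,0,0,0],[0,0,130,0,0,0]]' && python3 - <<'E'
from m import *
s=manip.sense();print(s['tcp_pos'],s['contact_force'],s['wrist_torque'],s['grip_width'],s['grip_force'],s['ee_rot'])
ims=[]
for n in('scene','side'):
    c=manip.camera_model(n);im=manip.grab_frame(n);u,v=proj(c,s['tcp_pos'])[0].astype(int)
    ims.append(cv2.resize(im[v-60:v+60,u-60:u+60],(400,400),interpolation=cv2.INTER_CUBIC))
cv2.imwrite('pics/t.png',np.hstack(ims))
E
```

```text
clock: 10.55
tcp_pos: [0.5504, 0.1469, 0.1891]
ee_rot: [-0.326, 0.945, 0.0, -0.001]
contact_force: [0.8, -0.1, -1.1]
grip_width: 0.0118
grip_force: 80.4
clock: 11.18
tcp_pos: [0.5461, 0.2649, 0.1894]
ee_rot: [-0.327, 0.945, 0.0, -0.0]
contact_force: [0.1, -0.3, -1.0]
grip_width: 0.0116
grip_force: 80.4
clock: 11.8
tcp_pos: [0.5459, 0.2618, 0.0572]
ee_rot: [-0.325, 0.946, -0.001, -0.001]
contact_force: [0.7, 0.6, -1.9]
grip_width: 0.0118
grip_force: 80.4
[0.54592025 0.26181406 0.05721753] [ 0.7320244   0.59332056 -1.85807028] [-0.00535843 -0.04570908  0.03221834] 0.01181380335980564 80.41683554649353 [-3.25174594e-01  9.45652638e-01 -5.80149843e-04 -1.49487863e-03]
```

View pics/t.png

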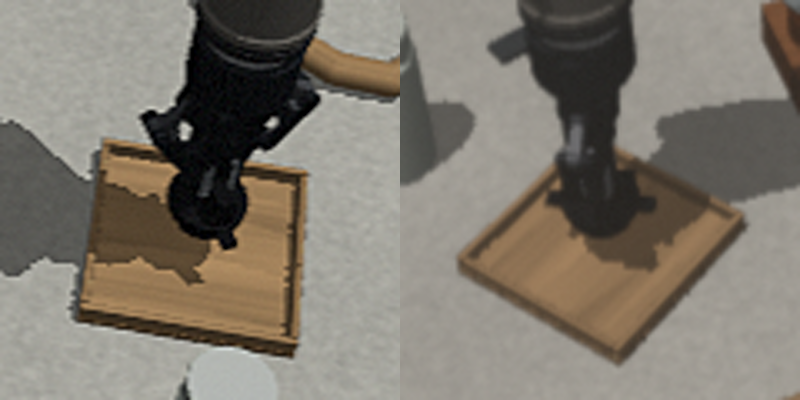

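The cap is held upright over the tray's middle: (205,205) in the scene crop, inside the tray's walls. I'll lower it gently, watching the force.

```bash
python3 -m jog '[[0,0,8,0,0,0],[0,0,16,0,0,0],[0,0,24,0,0,0],[0,0,30,0,0,0],[0,0,33,0,0,0]]' && python3 -m jog '[[0,0,1,0,0,0],[0,0,2,0,0,0],[0,0,3,0,0,0],[0,0,3,0,0,0],[0,0,3,0,0,0]]'
```

```text
clock: 12.52
tcp_pos: [0.5466, 0.2641, 0.0265]
ee_rot: [-0.326, 0.945, -0.0, -0.0]
contact_force: [-0.0, -0.5, -0.5]
grip_width: 0.0117
grip_force: 80.4
clock: 13.15
tcp_pos: [0.5467, 0.2641, 0.024]
ee_rot: [-0.326, 0.945, 0.0, 0.0]
contact_force: [0.2, 0.7, -1.5]
grip_width: 0.0119
grip_force: 80.4
```

```bash
python3 -m jog '[[0,0,1,0,0,0],[0,0,2,0,0,0],[0,0,2,0,0,0],[0,0,2,0,0,0],[0,0,2,0,0,0]]' && python3 -m jog '[[0,0,1,0,0,0],[0,0,1,0,0,0],[0,0,2,0,0,0],[0,0,2,0,0,0],[0,0,2,0,0,0]]'
```

```text
clock: 13.78
tcp_pos: [0.5467, 0.2641, 0.0219]
ee_rot: [-0.326, 0.945, 0.0, 0.0]
contact_force: [-0.5, -0.3, -1.3]
grip_width: 0.012
grip_force: 80.4
clock: 14.4
tcp_pos: [0.5467, 0.2641, 0.0199]
ee_rot: [-0.326, 0.945, -0.0, 0.0]
contact_force: [0.4, 0.0, -1.4]
grip_width: 0.012
grip_force: 80.4
```

```bash
python3 -m jog '[[0,0,1,0,0,0],[0,0,1,0,0,0],[0,0,1,0,0,0],[0,0,1,0,0,0],[0,0,1,0,0,0]]' && python3 -m jog '[[0,0,1,0,0,0],[0,0,1,0,0,0],[0,0,1,0,0,0],[0,0,1,0,0,0],[0,0,1,0,0,0]]'
```

```text
clock: 15.02
tcp_pos: [0.5469, 0.2641, 0.0197]
ee_rot: [-0.326, 0.945, -0.0, 0.0]
contact_force: [-2.0, -1.2, 6.1]
grip_width: 0.0116
grip_force: 81.3
clock: 15.65
tcp_pos: [0.5469, 0.2641, 0.0196]
ee_rot: [-0.326, 0.945, -0.0, 0.0]
contact_force: [-3.9, -2.6, 14.3]
grip_width: 0.0117
grip_force: 82.5
```

```bash
python3 -m jog '[[0,0,-1,0,0,0],[0,0,-1.5,0,0,0],[0,0,-1.5,0,0,0],[0,0,-1.5,0,0,0],[0,0,-1.5,0,0,0]]' && python3 -m jog '[[0,0,0,0,0,0],[0,0,0,0,0,0],[0,0,0,0,0,0],[0,0,0,0,0,0],[0,0,0,0,0,0]]' 55 30 && python3 -m jog '[[0,0,-15,0,0,0],[0,0,-40,0,0,0],[0,0,-70,0,0,0],[0,0,-110,0,0,0],[0,0,-150,0,0,0]]' && python3 - <<'E'
from m import *
s=manip.sense();c=manip.camera_model('wrist');im=manip.grab_frame('wrist');print(s['tcp_pos'],s['contact_force'])
cv2.imwrite('pics/w5.png',im)
# black blob of the cap near its expected place
X=np.array([.547,.264,.032]);u,v=proj(c,X)[0];print('expected',u,v)
x0,x1,y0,y1=int(u-90),int(u+90),int(max(0,v-90)),int(v+60)
m=(im[...,:].max(2)<45).astype(np.uint8)[y0:y1,x0:x1]
n,l,st,ce=cv2.connectedComponentsWithStats(m)
for k in range(1,n):
    if st[k,4]>100: print(st[k]+[x0,y0,0,0,0],ce[k]+[x0,y0],onz(c,ce[k]+[x0,y0],.04))
b=tuple(cv2.cvtColor(im,cv2.COLOR_BGR2GRAY)[int(v)-40:int(v)+41:8,int(u)-40:int(u)+41:8]);print(np.array(b))
E
```

```text
clock: 16.27
tcp_pos: [0.5469, 0.2642, 0.0197]
ee_rot: [-0.326, 0.945, -0.0, 0.0]
contact_force: [-1.5, -1.5, 5.7]
grip_width: 0.0118
grip_force: 81.3
clock: 16.9
tcp_pos: [0.5466, 0.2641, 0.0194]
ee_rot: [-0.326, 0.945, 0.0, -0.0]
contact_force: [0.2, -0.1, 1.7]
grip_width: 0.0466
grip_force: 0.0
clock: 17.52
tcp_pos: [0.5466, 0.2642, 0.1718]
ee_rot: [-0.326, 0.945, 0.0, 0.0]
contact_force: [0.6, 0.3, -0.9]
grip_width: 0.0467
grip_force: 0.0
[0.54658682 0.26422834 0.17176244] [ 0.62695482  0.33267144 -0.88621934]
expected 318.0403504805654 214.6440815209496
[ 288  173   55   83 2408] [313.34468439 215.88081395] [0.54908045 0.26014588 0.04      ]
[[ 87  84  85  85  80  37 138 138 141 145 151]
 [125  87  85  86  81  43 100 143 132 141 142]
 [145 136  83  27   2   2  35  54 143 136 137]
 [143  85  32  32   5  18  35  46  54 144 133]
 [155  93  31  35  14  33  32  44  42 142 144]
 [149  83  33  34  20  33  29  44  43 136 145]
 [145 138  34  33  12  40  32  40  43 148 148]
 [139 139  28  31  14  36  29  35  43 149 149]
 [135 137 137  31  15  38  32  40 152 152 150]
 [135 139 134 137  63  42 110 151 152 154 147]
 [143 139 134 136 130  30 137 137 146 151 152]]
```

The blob in the last wrist frame is the round disc, with its wing and both ears centred where I expected. The cap is standing upright and released, so I'm handing in.

```bash
python3 -c "
from plant import manip
print(manip.hand_in())"
```

```text
the job is handed in; nothing more can be done
None
```

The cap was pressed, turned about 64 degrees counter-clockwise and lifted off; it was left standing in the middle of the tray, released, and the job was handed in (no verdict came back).

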